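Shut the draught cover and tare the balance

ROBOT

A 6-joint arm with a two-finger parallel gripper is mounted at the origin on the work surface. World frame = base frame: x ahead of the robot, y to its left, z up, the work surface at z = 0. Lengths are in m, angles in rad, forces in N, time in s.
With the tool pointing down it reaches from about 0.375 to 0.975 m from the base axis. Payload 3.8 kg.
Tool frame: the origin (TCP) lies on the centre line of the jaws, within the pads' length; the fingertips stand 14 mm ahead of it and the grasp point (between the pads) lies 5 mm behind it (bot.finger_overhang is the distance from the TCP to the fingertips, in m); y points along the fingers, x is the direction in which the jaws open and shut, and the axes are right-handed (so a half turn about y gives the same grasp; the last joint's range is limited). The gripper opens to 85 mm and grips with 20 to 120 N. Pads are 22 mm wide; open, the fingers measure 114 mm over their backs; the gripper's body (76 mm by 85 mm) begins 54 mm behind the grasp point. The pads swing forward as they close: fully open they stand 13 mm farther back than shut.
Start: joints at [-1.244, 0.264, 1.604, -0, 1.274, -0.037], TCP at [0.24, -0.631, 0.245] pointing down, gripper open.
Joint ranges: [-2.63, 2.63], [-0.94, 2.18], [0.31, 2.57], [-1.31, 4.45], [0, 2.66], [-2.55, 2.55]. Speed limits (rad/s): [2.57, 2.57, 3.14, 3.14, 3.14, 3.14].

INTERFACE

Orientations are given as a rotation vector (axis times angle).
In Python, from workcell import readout, read_camera, bot, spotter gives the robot as it stands.
- The arm moves only by the tool jog_arm, never from a script. Its argument "increments" is a list of rows, each a list of 7 numbers: the shift along the tool's x, y, z in m, then the turn, a rotation vector about the tool's x, y, z in rad, then the opening, from 0 (shut) to 1 (fully open). A call has 1 to 10 rows; each row shifts and turns the pose as measured when the row begins, along the tool's axes as they then stand; what a row does not reach is not made up. A row lasts 1/8 s, in which the tool goes at most 62.5 mm and 10.7 degrees, less where a joint would pass 70% of its speed; a pose out of reach is approached as far as the arm can. A call with a gripper value outside its range is refused whole. The fingers move at their own pace and stop on an object; "force" is the grip in N (left out, the last holds). Time passes only in rows, so rows that do not move let the fingers close. It gives the time, the measured TCP pose, the force and the opening at its end, in the units of the state.
- readout.read_state(): the state, without advancing time (a new reading comes with each control period).
- read_camera(name): name is "scene" or "top"; returns a dict with "img" (400x640x3 uint8, blue, green, red), "range_z" (400x640 float32, m along the optical axis (not along the pixel's ray), 0 where there is no reading), "fx", "fy", "cx", "cy" (pixels), "world_from_camera" (4x4, takes a point from camera to world coordinates). Camera axes: x right, y down, z forward; pixel columns grow to the right and rows downward; lengths in m; the calibration is good to about 2 mm. A picture is of the moment at which its call begins.
- bot.finish_job(): hands the job in, once; it reports no verdict.
Trained networks look in a picture, given as the dict that the camera call returned (one of the last four; its "shot" number tells which), for a name from the list of things; names that differ only in an ending like _2 or _b are one class to them, and where a whole thing is asked for, a point or a joint stands for the part that bears it (a point fixed in the world has none). Each returns a list of dicts, best first, with "p" (0 to 1); they miss things now and then, are a little off and sometimes report something else, mostly with a low value. They report only what shows in the picture. A call takes as long as a camera call.
- spotter.masks_of(picture, thing): "mask" (400x640 bool, what is visible of it) and "location" ([column, row] in pixels, amid what is visible of it).
- spotter.spot_point(picture, thing): "location" ([column, row] in pixels: a listed point, or the origin of a listed thing).
The state is a dict: "time": time; "q": joint angles; "joint_vel": joint speeds; "joint_torque": joint torques, N m; "tool_pos": TCP position; "tcp_rot": TCP orientation; "wrist_force": force on the tool from outside, world axes, zero at the start; "torque": the same for the moment, N m; "width": opening from 0.0 (shut) to 1.0 (fully open).
Only numpy, scipy, OpenCV 4.12 (cv2) and the standard library are available. Lean on these libraries where they do the work, as an engineer would, in place of code of your own. Each camera call takes 0.05 s, during which the arm holds its last target. There are 200 camera calls.

TASK

Get the laboratory balance ready to weigh into its empty dish. With the fingertips, gently push the clear draught cover fully shut by its upright tab; only then gently press the long bar-shaped key well down, let it spring back up and withdraw. Leave the round key, the square key, the dish on the pan and everything else on the bench alone.

Things in the scene. Friction and masses are not known exactly. Their poses are not given: they have to be found in the camera images.
- balance: White balance, fixed, 280 (x) x 220 (y) mm, deck 50 mm above the bench; origin under its centre on the bench, x to its back, y to its left seen from the robot, z up. Keys on the front deck. Clear draught box 150 x 150 mm at x = 55, y = 0, with two runners along y on top (109 mm above the bench) reaching y = 170 mm. Three key places at x = -105, y = -62, 0, 62 mm.
- cover (a joint): Opening of the clear sliding draught cover on top of the draught box, in m: 0 fully shut (against a hard stop), 0.085 fully open; it slides to the balance's +y as it opens. It stays where it is left; sliding takes about 1.5 N.
- cover_tab (a point): Foot of the cover's upright grey tab, mid-tab, at the panel's top (114 mm above the bench); moves with the cover, axes as the balance's. Tab 44 (x) x 12 (y) mm, rising 24 mm above this point. Panel 152 x 150 mm, 4 mm thick, goes on 25 mm past this point to +y. Shut: x = 40, y = 50 mm in the balance frame. To shut, push the tab's +y face towards -y.
- bar_key (a joint): Travel of the long bar-shaped key (the tare key), in m: 0 up, 0.008 fully down. Spring: about 1.5 N to start, 5.5 N at the bottom, then a hard stop.
- bar_key_top (a point): Light grey key on the balance's front deck, in a black bezel 36 x 54 mm; which of the three keys is in which place changes. This one is the long bar: 18 (x) x 46 (y) mm. Point: centre of its top face, at rest 68 mm above the bench and 14 mm above its bezel; z up, axes as the balance's.
- round_key (a joint): Travel of the round key, in m: 0 up, 0.008 fully down; same spring. Leave alone.
- round_key_top (a point): Light grey key on the balance's front deck, in a black bezel 36 x 54 mm; which of the three keys is in which place changes. This one is round, 22 mm across. Leave alone. Point: centre of its top face, at rest 68 mm above the bench and 14 mm above its bezel; z up, axes as the balance's.
- square_key (a joint): Travel of the square key, in m: 0 up, 0.008 fully down; same spring. Leave alone.
- square_key_top (a point): Light grey key on the balance's front deck, in a black bezel 36 x 54 mm; which of the three keys is in which place changes. This one is square, 21 x 21 mm. Leave alone. Point: centre of its top face, at rest 68 mm above the bench and 14 mm above its bezel; z up, axes as the balance's.
- dish: Empty aluminium weighing dish, 56 mm across, 14 mm high, loose on the pan inside the draught box. Origin under its centre. Leave alone.
- weight: Small steel calibration weight with a knob, 22 mm across, 31 mm high, standing loose on the balance's deck between the keys and the draught box, towards the right. Origin under its centre. Leave alone.
- beaker: Glass beaker, 70 mm across, 90 mm high, on the bench to the right of the balance. Origin under its centre. Leave alone.
- bottle: Clear bottle with an orange cap, 68 mm across, 140 mm high, on the bench to the right of the balance. Origin under its centre. Leave alone.
- spatula: Thin steel double-ended laboratory spatula, 185 mm long, lying in front of the balance. Origin under its middle. Leave alone.
- petri: Shut clear petri dish, 90 mm across, 16 mm high, lying to the left of the balance. Origin under its centre. Leave alone.
- calculator: White calculator, 130 x 70 x 14 mm, lying on the left of the bench. Origin under its centre. Leave alone.
- jar: Amber jar, 56 mm across, 70 mm high, on the left of the bench. Origin under its centre. Leave alone.

How it is judged:
On the way, in this order (a step that is already met when the one before it is completed fails the run):
1. the draught cover is fully shut (value of joint cover below 0.004 m and value of joint bar_key below 0.001 m), for 0.2 s.
2. the bar key is pressed well down (4 of its 8 mm) by the fingers while the cover is shut (value of joint bar_key above 0.004 m and value of joint cover below 0.004 m and contact force between the fingers and bar_key above 0.5 N), for 0.05 s.
At the end, for the whole second after the job is handed in: The cover is shut to within 4 mm, all three keys are back up (within 1 mm), and the dish (within 6 mm) and all other loose things (within 12 mm) are upright, at rest, where they stood (all of step 1 and value of joint each of round_key, square_key below 0.001 m and not (distance of dish from where it was at the start of the episode above 0.006 m) and not (distance of weight from where it was at the start of the episode above 0.012 m) and not (distance of beaker from where it was at the start of the episode above 0.012 m) and not (distance of bottle from where it was at the start of the episode above 0.012 m) and not (distance of spatula from where it was at the start of the episode above 0.012 m) and not (distance of petri from where it was at the start of the episode above 0.012 m) and not (distance of calculator from where it was at the start of the episode above 0.012 m) and not (distance of jar from where it was at the start of the episode above 0.012 m) and angle between each of dish, weight, beaker, bottle, spatula, petri, calculator, jar's own z axis and vertical below 0.15 rad and linear speed of each of dish, weight, beaker, bottle, spatula, petri, calculator, jar below 0.02 m/s); the robot touches nothing.
It fails at once if the bar key is pressed before the cover is shut (value of joint bar_key above 0.002 m and not (value of joint cover below 0.006 m)).
It fails at once if the round or the square key is pressed (value of joint any of round_key, square_key above 0.0015 m).
It fails at once if the bar key is pressed hard (over 20 N) or the cover pushed hard (over 25 N) (contact force between anything else and bar_key above 20 N or contact force between anything else and cover above 25 N).
It fails at once if the dish on the pan is disturbed (moved over 6 mm) (distance of dish from where it was at the start of the episode above 0.006 m).
It fails at once if another loose thing is pushed, lifted or carried (moved over 12 mm) (distance of any of weight, beaker, bottle, spatula, petri, calculator, jar from where it was at the start of the episode above 0.012 m).
It also fails if it takes over 45 s, if anything falls off the work surface, if the arm or the gripper's body presses on something with over 40 N, if the wrist force passes 120 N, or if a joint passes its speed limit or range.

## Working session

There is one attempt and no reset: what is moved stays moved. The work goes in short steps, Python scripts to look and compute and a tool call to move; the robot and the scene stay as the last step left them, time stands still between calls to the robot, and variables do not carry over. Pictures are saved under pics/ and viewed, about 8 in all and at most 12, crops included, and the job is handed in when it is done.

Besides the shell and the picture viewer there is one more tool, called after ">>>" as name([rows], argument=value, ...), one row to a line, values as JSON. jog_arm: Moves the arm, as the interface text tells. Its arguments: {"type":"object","properties":{"increments":{"type":"array"},"force":{"type":"number"}},"required":["increments"]}

```bash
mkdir -p pics
cat > h.py <<'E'
import numpy as np, cv2
from workcell import readout, read_camera, bot, spotter
def ray(pic,uv,z=None):
    T=np.array(pic["world_from_camera"]); d=T[:3,:3]@np.array([(uv[0]-pic["cx"])/pic["fx"],(uv[1]-pic["cy"])/pic["fy"],1]);o=T[:3,3]
    return o+d*(z-o[2])/d[2]
E
python3 - <<'E'
from h import *
for n in("top","scene"):
    p=read_camera(n); cv2.imwrite(f"pics/{n}0.png",p["img"])
    print(n,np.round(np.array(p["world_from_camera"])[:3,3],3))
    for t,z in(("cover_tab",.114),("bar_key_top",.068),("round_key_top",.068),("square_key_top",.068),("balance",0),("weight",.05),("bottle",0),("beaker",0),("petri",0),("jar",0)):
        for r in spotter.spot_point(p,t)[:2]: print(t,round(r["p"],2),np.round(r["location"]),np.round(ray(p,r["location"],z),3))
s=readout.read_state();print(s["time"],s["tool_pos"],s["tcp_rot"],s["wrist_force"])
E
```

```text
top [0.286 0.035 1.384]
cover_tab 0.78 [326. 173.] [0.592 0.022 0.114]
bar_key_top 0.71 [396. 186.] [ 0.566 -0.175  0.068]
bar_key_top 0.59 [200. 180.] [0.58  0.379 0.068]
round_key_top 0.46 [349. 221.] [ 0.465 -0.043  0.068]
square_key_top 0.37 [393. 205.] [ 0.512 -0.167  0.068]
balance 0.66 [362. 184.] [ 0.586 -0.086  0.   ]
weight 0.54 [369. 252.] [ 0.381 -0.1    0.05 ]
weight 0.44 [394. 188.] [ 0.565 -0.173  0.05 ]
bottle 0.67 [444. 182.] [ 0.593 -0.33   0.   ]
beaker 0.83 [421. 162.] [ 0.653 -0.264  0.   ]
petri 0.98 [292. 190.] [0.568 0.12  0.   ]
jar 0.75 [198. 183.] [0.586 0.402 0.   ]
scene [ 1.254 -0.276  0.889]
cover_tab 0.78 [327. 228.] [0.592 0.023 0.114]
bar_key_top 0.63 [251. 227.] [ 0.482 -0.109  0.068]
round_key_top 0.57 [274. 217.] [ 0.473 -0.052  0.068]
square_key_top 0.7 [225. 240.] [ 0.495 -0.171  0.068]
balance 0.77 [282. 275.] [ 0.581 -0.08   0.   ]
weight 0.68 [234. 268.] [ 0.56  -0.173  0.05 ]
bottle 0.96 [166. 324.] [ 0.598 -0.335  0.   ]
bottle 0.44 [224. 241.] [ 0.434 -0.164  0.   ]
beaker 0.78 [219. 328.] [ 0.651 -0.241 -0.   ]
petri 0.78 [354. 242.] [0.562 0.102 0.   ]
jar 0.76 [468. 211.] [0.588 0.397 0.   ]
1.1 [ 0.24019196 -0.63081869  0.24527675] [-1.35959703  0.93716474 -0.9371979 ] [ 0.38870844 -0.43648243 -0.55303833]
```

View pictures.

Run:
```python
from h import *
a=cv2.imread("pics/top0.png")[120:280,250:480]; b=cv2.imread("pics/scene0.png")[150:350,140:410]
cv2.imwrite("pics/c1.png",np.vstack([cv2.resize(a,(430,299),interpolation=2),cv2.resize(b,(430,300),interpolation=2)])) if 0 else None
cv2.imwrite("pics/ct.png",cv2.resize(a,None,fx=3.4,fy=3.4,interpolation=2)); cv2.imwrite("pics/cs.png",cv2.resize(b,None,fx=2.9,fy=2.9,interpolation=2))
from scipy.spatial.transform import Rotation as R
print(np.round(R.from_rotvec(readout.read_state()["tcp_rot"]).as_matrix(),3))
```

```text
[[ 0.356  0.     0.935]
 [-0.935  0.     0.356]
 [ 0.    -1.     0.   ]]
```

View pics/ct.png

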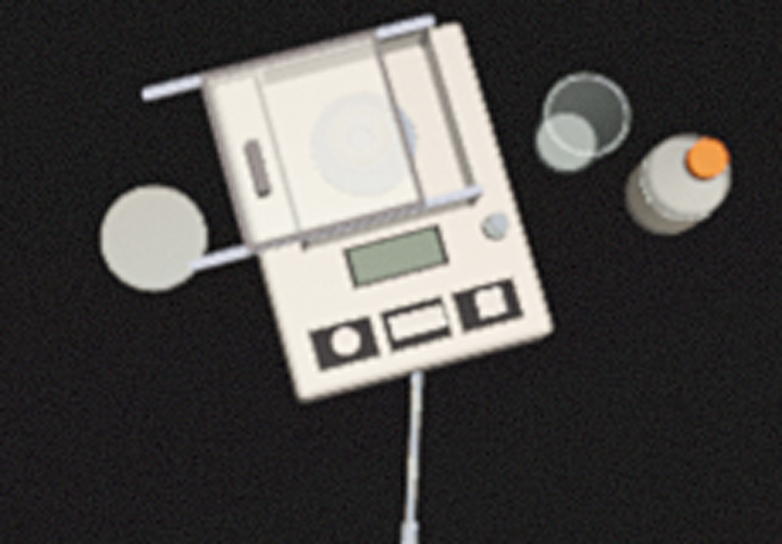

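View pics/cs.png

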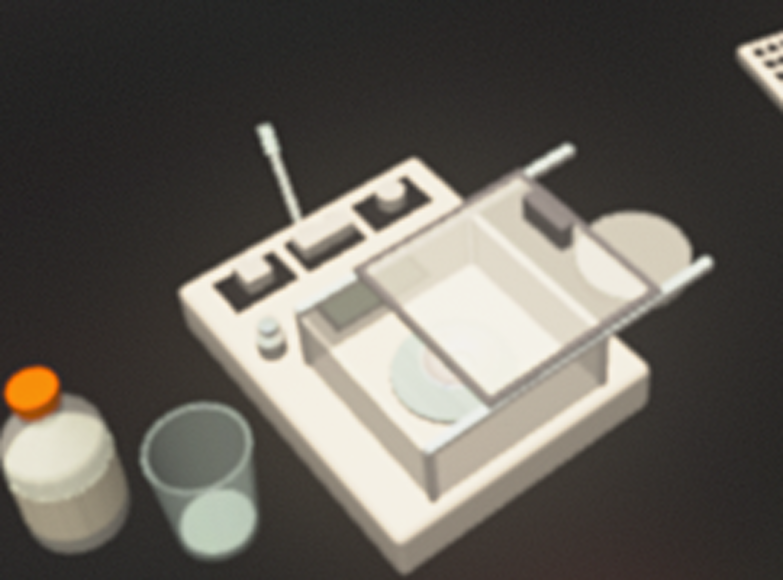

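Bar key is in the middle (top crop ≈ (418,325)), round left (345,342), square right (490,302); cover is open to the left with tab at (259,167). Spot agrees for the tab in both cameras (0.592, 0.022). Fit the balance pose.

```bash
cat > fit.py <<'E'
from h import *
from scipy.optimize import least_squares
K=[(-.105,.062,.068),(-.105,0,.068),(-.105,-.062,.068)]
C=[(-.14,.11,.05),(-.14,-.11,.05),(.14,-.11,.05)]
top=[(345,342),(418,325),(490,302),(300,397),(551,326),(462,25)]
sce=[(388,186),(322,229),(253,270),(414,160),(181,292),(404,545)]
obs=[("top",np.array(t)/3.4+(250,120),k) for t,k in zip(top,K+C)]+[("scene",np.array(t)/2.9+(140,150),k) for t,k in zip(sce,K+C)]
P={n:read_camera(n) for n in("top","scene")}
tab=[]
for n in P: tab.append((n,np.array(spotter.spot_point(P[n],"cover_tab")[0]["location"])))
def res(v,full=0):
    c,s=np.cos(v[2]),np.sin(v[2]);r=[]
    for n,uv,k in obs+[(n,uv,(.04,.05+v[3],.114)) for n,uv in tab]:
        w=np.array([v[0]+c*k[0]-s*k[1],v[1]+s*k[0]+c*k[1]]); r.append(ray(P[n],uv,k[2])[:2]-w)
    return np.array(r) if full else np.ravel(r)
f=least_squares(res,[.58,-.08,.25,.08],loss="soft_l1",f_scale=.003)
v=f.x;print(np.round(v,4));print(np.round(res(v,1)*1000,1).tolist())
B=lambda x,y:np.round(v[:2]+np.array([[np.cos(v[2]),-np.sin(v[2])],[np.sin(v[2]),np.cos(v[2])]])@[x,y],4)
print("bar",B(-.105,0),"tab",B(.04,.05+v[3]),"tabshut",B(.04,.05),"pre",B(.04,.05+v[3]+.04))
E
python3 fit.py
```

```text
[ 0.5868 -0.0812  0.2747  0.0506]
[[-2.3, -0.0], [-4.7, -0.5], [-2.2, -0.5], [0.9, -0.3], [1.4, 2.0], [-6.1, -5.0], [-3.7, 0.5], [1.0, -0.5], [1.8, 0.2], [7.1, -2.1], [4.4, 3.6], [0.9, 1.6], [4.6, 3.9], [-3.1, -3.5]]
bar [ 0.4857 -0.1097] tab [0.598  0.0265] tabshut [ 0.6117 -0.0222] pre [0.5872 0.065 ]
```

>>> jog_arm([
  [0, 0, 0, 0, 0.0895, 0, 0],
  [-0.045, 0, 0.04, 0, 0, 0, 0],
  [-0.045, 0, 0.04, 0, 0, 0, 0],
  [-0.045, 0, 0.04, 0, 0, 0, 0],
  [-0.045, 0, 0.04, 0, 0, 0, 0],
  [-0.045, 0, 0.04, 0, 0, 0, 0],
  [-0.045, 0, 0.04, 0, 0, 0, 0],
  [-0.045, 0, 0.04, 0, 0, 0, 0],
  [-0.045, 0, 0.04, 0, 0, 0, 0],
  [-0.045, 0, 0.04, 0, 0, 0, 0],
], force=20)

```text
time: 2.55
tool_pos: [0.4853, -0.1353, 0.2463]
tcp_rot: [-1.321, 1.007, -1.021]
wrist_force: [0.3, 0.7, 0.6]
width: 0.006
```

>>> jog_arm([
  [-0.043, 0, 0.038, 0, 0, 0, 0],
  [-0.043, 0, 0.038, 0, 0, 0, 0],
  [-0.043, 0, 0.038, 0, 0, 0, 0],
  [-0.043, 0, 0.038, 0, 0, 0, 0],
  [0, 0, 0, 0, 0, 0, 0],
])

```text
time: 3.18
tool_pos: [0.5916, 0.0816, 0.2478]
tcp_rot: [-1.32, 0.999, -1.019]
wrist_force: [0.4, -0.1, -0.4]
width: -0.001
```

```bash
cat > st.py <<'E'
from h import *
from scipy.spatial.transform import Rotation as R
import sys
s=readout.read_state();M=R.from_rotvec(s["tcp_rot"]).as_matrix();p=np.array(s["tool_pos"])
print(s["time"],np.round(p,4),np.round(s["wrist_force"],2),np.round(M,3).tolist(),bot.finger_overhang)
v=[.5868,-.0812,.2747]
Rb=np.array([[np.cos(v[2]),-np.sin(v[2])],[np.sin(v[2]),np.cos(v[2])]])
print("tcp in balance",np.round(Rb.T@(p[:2]-v[:2]),4))
if len(sys.argv)>1:
    P=read_camera("scene");T=read_camera("top")
    for n,q in(("scene",P),("top",T)):
        for r in spotter.spot_point(q,"cover_tab")[:1]:
            w=ray(q,r["location"],.114); print(n,round(r["p"],2),"tab in balance",np.round(Rb.T@(w[:2]-v[:2]),4))
    a=cv2.resize(P["img"][130:300,200:400],None,fx=3,fy=3,interpolation=2); cv2.imwrite(f"pics/{sys.argv[1]}.png",a)
E
python3 st.py p2
```

```text
3.175 [0.5916 0.0816 0.2478] [ 0.37 -0.15 -0.43] [[0.265, 0.012, 0.964], [-0.964, -0.005, 0.265], [0.008, -1.0, 0.01]] 0.014
tcp in balance [0.0488 0.1554]
scene 0.85 tab in balance [0.0371 0.0997]
top 0.69 tab in balance [0.046  0.0984]
```

View pics/p2.png

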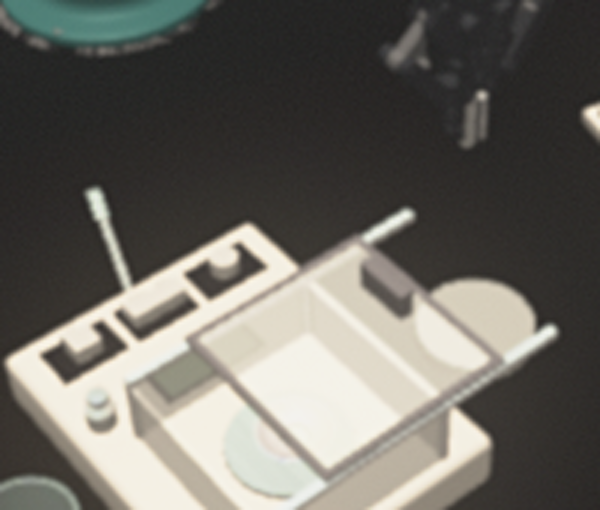

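>>> jog_arm([
  [0, 0.04, -0.009, -0.01, 0, -0.01, 0],
  [0, 0.04, 0, 0, 0, 0, 0],
  [0, 0.025, 0, 0, 0, 0, 0],
  [0, 0, 0, 0, 0, 0, 0],
])

```text
time: 3.88
tool_pos: [0.581, 0.0663, 0.1424]
tcp_rot: [-1.33, 1.008, -1.037]
wrist_force: [-0.4, -0.9, 0.7]
width: -0.008
```

```bash
python3 st.py p3
```

```text
3.875 [0.581  0.0663 0.1424] [-0.39 -0.88  0.67] [[0.251, 0.007, 0.968], [-0.968, -0.02, 0.251], [0.021, -1.0, 0.002]] 0.014
tcp in balance [0.0344 0.1435]
scene 0.81 tab in balance [0.0357 0.1001]
top 0.98 tab in balance [0.0403 0.1077]
```

View pics/p3.png

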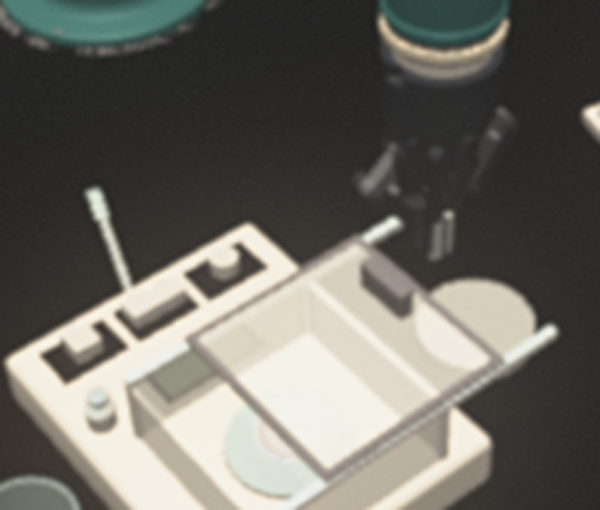

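>>> jog_arm([
  [0, 0.005, 0.004, 0, -0.02, 0.021, 0],
  [0.006, 0, 0, 0, 0, 0, 0],
  [0.006, 0, 0, 0, 0, 0, 0],
  [0.006, 0, 0, 0, 0, 0, 0],
  [0.006, 0, 0, 0, 0, 0, 0],
])

```text
time: 4.7
tool_pos: [0.5989, 0.0441, 0.1478]
tcp_rot: [-1.313, 0.991, -1.014]
wrist_force: [-0.4, -0.7, -0.5]
width: 0.0
```

```bash
python3 st.py p4
```

```text
4.7 [0.5989 0.0441 0.1478] [-0.38 -0.74 -0.52] [[0.271, 0.019, 0.962], [-0.962, 0.002, 0.271], [0.004, -1.0, 0.019]] 0.014
tcp in balance [0.0456 0.1173]
scene 0.98 tab in balance [0.0366 0.0952]
top 0.89 tab in balance [0.0461 0.0969]
```

>>> jog_arm([
  [-0.006, 0.01, -0.003, -0.019, 0, 0, 0],
  [0, 0, 0, 0, 0, 0, 0],
])

```text
time: 5.15
tool_pos: [0.5933, 0.05, 0.1361]
tcp_rot: [-1.331, 1.005, -1.005]
wrist_force: [0.2, 1.0, 0.2]
width: 0.005
```

```bash
python3 st.py p5; python3 st.py p5|head -1
```

```text
5.15 [0.5933 0.05   0.1361] [0.23 1.05 0.2 ] [[0.271, -0.002, 0.963], [-0.963, -0.003, 0.271], [0.003, -1.0, -0.003]] 0.014
tcp in balance [0.0419 0.1246]
scene 0.74 tab in balance [0.0411 0.0949]
top 0.62 tab in balance [0.0455 0.102 ]
5.35 [0.5948 0.0496 0.1378] [ 0.4  -0.48  0.14] [[0.271, 0.001, 0.963], [-0.963, -0.003, 0.271], [0.004, -1.0, 0.0]] 0.014
```

View pics/p5.png

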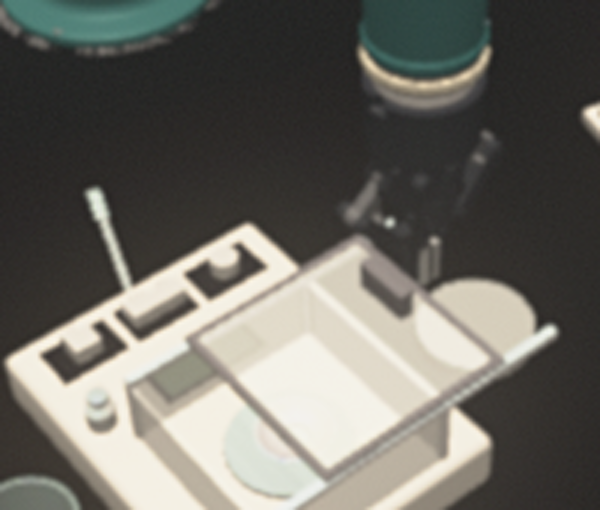

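>>> jog_arm([
  [0.007, 0, 0, 0, 0, 0, 0],
  [0.007, 0, 0, 0, 0, 0, 0],
  [0.007, 0, 0, 0, 0, 0, 0],
  [0.007, 0, 0, 0, 0, 0, 0],
])

```text
time: 6.05
tool_pos: [0.6026, 0.0214, 0.1382]
tcp_rot: [-1.327, 1.004, -1.007]
wrist_force: [0.9, 0.9, 0.9]
width: -0.0
```

```bash
python3 st.py p6
```

```text
6.05 [0.6026 0.0214 0.1382] [0.86 0.94 0.92] [[0.27, 0.001, 0.963], [-0.963, -0.002, 0.27], [0.002, -1.0, 0.0]] 0.014
tcp in balance [0.043  0.0945]
scene 0.68 tab in balance [0.0357 0.0714]
```

>>> jog_arm([
  [0.005, 0, 0, 0, 0, 0, 0],
  [0.005, 0, 0, 0, 0, 0, 0],
  [0.004, 0, 0, 0, 0, 0, 0],
])

```text
time: 6.62
tool_pos: [0.6063, 0.008, 0.1383]
tcp_rot: [-1.327, 1.003, -1.007]
wrist_force: [-1.1, 1.5, 1.0]
width: -0.003
```

>>> jog_arm([
  [0.003, 0, 0, 0, 0, 0, 0],
  [0.003, 0, 0, 0, 0, 0, 0],
])

```text
time: 6.88
tool_pos: [0.608, 0.0018, 0.1383]
tcp_rot: [-1.327, 1.004, -1.006]
wrist_force: [-0.5, 1.0, 1.5]
width: 0.002
```

```bash
python3 st.py p7
```

```text
6.875 [0.608  0.0018 0.1383] [-0.53  0.97  1.47] [[0.271, 0.001, 0.963], [-0.963, -0.002, 0.271], [0.002, -1.0, 0.0]] 0.014
tcp in balance [0.0429 0.0741]
scene 0.92 tab in balance [0.043  0.0506]
top 0.56 tab in balance [0.0408 0.0565]
```

Near the stop; small steps until force rises.

>>> jog_arm([
  [0.002, 0, 0, 0, 0, 0, 0],
  [0.002, 0, 0, 0, 0, 0, 0],
])

```text
time: 7.32
tool_pos: [0.6092, -0.0019, 0.1384]
tcp_rot: [-1.327, 1.003, -1.006]
wrist_force: [-0.6, 1.7, -0.5]
width: 0.0
```

>>> jog_arm([
  [0.002, 0, 0, 0, 0, 0, 0],
])

```text
time: 7.45
tool_pos: [0.6096, -0.0034, 0.1383]
tcp_rot: [-1.327, 1.004, -1.006]
wrist_force: [-2.1, 5.9, 1.0]
width: -0.002
```

>>> jog_arm([
  [0.002, 0, 0, 0, 0, 0, 0],
])

```text
time: 7.58
tool_pos: [0.6096, -0.0036, 0.1384]
tcp_rot: [-1.324, 1.007, -1.003]
wrist_force: [-2.2, 9.7, 2.5]
width: 0.002
```

Force rose to about 10 N with no further motion: the stop. Back off, up, and check.

>>> jog_arm([
  [-0.003, 0, 0, 0, 0, 0, 0],
  [-0.015, 0, 0, 0, 0, 0, 0],
  [0, -0.03, 0, 0, 0, 0, 0],
  [0, -0.03, 0, 0, 0, 0, 0],
  [0, -0.02, 0, 0, 0, 0, 0],
  [0, 0, 0, 0, 0, 0, 0],
])

```text
time: 8.32
tool_pos: [0.6038, 0.0154, 0.2197]
tcp_rot: [-1.327, 1.006, -1.004]
wrist_force: [0.1, 0.4, -0.9]
width: -0.0
```

```bash
sed -i 's/130:300,200:400/130:330,180:400/' st.py; python3 st.py p8
```

```text
8.325 [0.6038 0.0154 0.2197] [ 0.06  0.42 -0.95] [[0.271, -0.001, 0.963], [-0.963, 0.0, 0.271], [-0.001, -1.0, -0.001]] 0.014
tcp in balance [0.0426 0.0884]
scene 0.85 tab in balance [0.0386 0.0429]
```

View pics/p8.png

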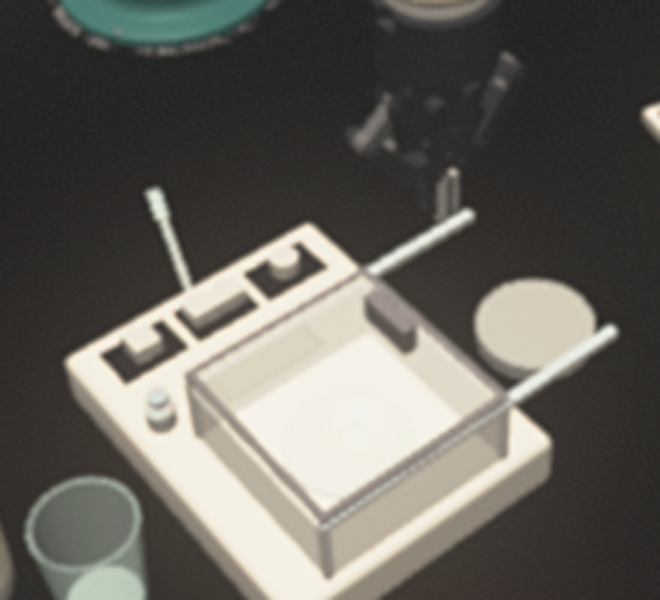

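The cover is shut: in crop p8 the panel is flush with the box, tab at (390,320). Bar key is at (215,300), unpressed. Move above it.

>>> jog_arm([
  [0.0295, 0, -0.0495, 0, 0, 0, 0],
  [0.0295, 0, -0.0495, 0, 0, 0, 0],
  [0.0295, 0, -0.0495, 0, 0, 0, 0],
  [0, 0, 0, 0, 0, 0, 0],
  [0, 0.04, 0, 0, 0, 0, 0],
  [0, 0.04, 0, 0, 0, 0, 0],
  [0, 0.02, 0, 0, 0, 0, 0],
  [0, 0, 0, 0, 0, 0, 0],
])

```text
time: 9.52
tool_pos: [0.4759, -0.1112, 0.1059]
tcp_rot: [-1.335, 1.02, -0.992]
wrist_force: [-0.2, 1.4, 0.2]
width: -0.002
```

```bash
python3 st.py p9
```

```text
9.525 [ 0.4759 -0.1112  0.1059] [-0.18  1.43  0.22] [[0.27, -0.018, 0.963], [-0.963, 0.004, 0.27], [-0.008, -1.0, -0.016]] 0.014
tcp in balance [-0.1149  0.0012]
scene 0.91 tab in balance [0.0404 0.0479]
```

View pics/p9.png

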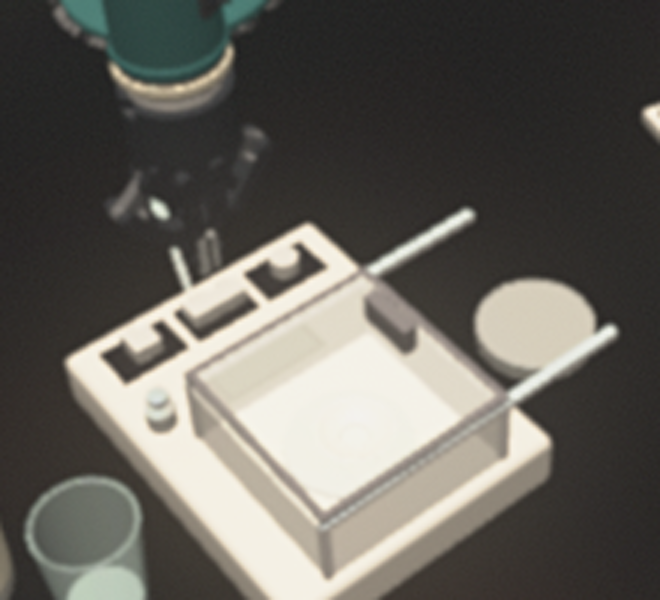

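Fingers sit above the bar, about 1 cm toward the robot. Correct, and lower to ~1 cm above.

>>> jog_arm([
  [0.001, 0, 0.009, 0.016, 0, -0.008, 0],
  [0, 0.012, 0, 0, 0, 0, 0],
  [0, 0, 0, 0, 0, 0, 0],
])

```text
time: 10.1
tool_pos: [0.4905, -0.1111, 0.0992]
tcp_rot: [-1.321, 0.994, -1.014]
wrist_force: [-0.3, -0.2, 0.0]
width: -0.003
```

```bash
python3 st.py
```

```text
10.1 [ 0.4905 -0.1111  0.0992] [-0.26 -0.18  0.02] [[0.271, 0.013, 0.963], [-0.963, -0.003, 0.271], [0.007, -1.0, 0.011]] 0.014
tcp in balance [-0.1008 -0.0026]
```

>>> jog_arm([
  [-0.002, 0.006, -0.004, -0.01, 0, 0.006, 0],
  [0, 0.005, 0, 0, 0, 0, 0],
  [0, 0, 0, 0, 0, 0, 0],
])

```text
time: 10.48
tool_pos: [0.4856, -0.1102, 0.0872]
tcp_rot: [-1.326, 1.005, -1.005]
wrist_force: [-1.1, 0.1, -0.2]
width: 0.001
```

```bash
python3 st.py
```

```text
10.475 [ 0.4856 -0.1102  0.0872] [-1.09  0.09 -0.2 ] [[0.27, 0.0, 0.963], [-0.963, 0.0, 0.27], [0.0, -1.0, 0.0]] 0.014
tcp in balance [-0.1053 -0.0005]
```

Well centred, square, ~5 mm above. Press in small steps.

>>> jog_arm([
  [0, 0.003, 0, 0, 0, 0, 0],
  [0, 0.003, 0, 0, 0, 0, 0],
  [0, 0.002, 0, 0, 0, 0, 0],
])

```text
time: 10.85
tool_pos: [0.4858, -0.1103, 0.0792]
tcp_rot: [-1.326, 1.005, -1.005]
wrist_force: [-1.3, 0.1, 2.7]
width: -0.001
```

>>> jog_arm([
  [0, 0.002, 0, 0, 0, 0, 0],
  [0, 0.002, 0, 0, 0, 0, 0],
])

```text
time: 11.1
tool_pos: [0.4858, -0.1103, 0.0755]
tcp_rot: [-1.326, 1.005, -1.005]
wrist_force: [-1.7, 0.2, 5.3]
width: 0.0
```

>>> jog_arm([
  [0, 0.001, 0, 0, 0, 0, 0],
  [0, 0, 0, 0, 0, 0, 0],
])

```text
time: 11.35
tool_pos: [0.4857, -0.1103, 0.0748]
tcp_rot: [-1.326, 1.005, -1.005]
wrist_force: [-1.0, 1.7, 5.5]
width: 0.002
```

>>> jog_arm([
  [0, -0.01, 0, 0, 0, 0, 0],
  [0, -0.03, 0, 0, 0, 0, 0],
  [0, -0.04, 0, 0, 0, 0, 0],
  [0, -0.04, 0, 0, 0, 0, 0],
  [0, -0.03, -0.02, 0, 0, 0, 0],
  [0, 0, 0, 0, 0, 0, 0],
  [0, 0, 0, 0, 0, 0, 0],
])

```text
time: 12.22
tool_pos: [0.4666, -0.1158, 0.2294]
tcp_rot: [-1.325, 1.003, -1.007]
wrist_force: [-0.2, 0.3, -0.4]
width: -0.002
```

```bash
python3 st.py p10
```

```text
12.225 [ 0.4666 -0.1158  0.2294] [-0.24  0.25 -0.41] [[0.27, 0.002, 0.963], [-0.963, -0.001, 0.27], [0.001, -1.0, 0.002]] 0.014
tcp in balance [-0.1251 -0.0007]
scene 0.67 tab in balance [0.0331 0.0538]
top 0.86 tab in balance [0.0382 0.0535]
```

View pics/p10.png

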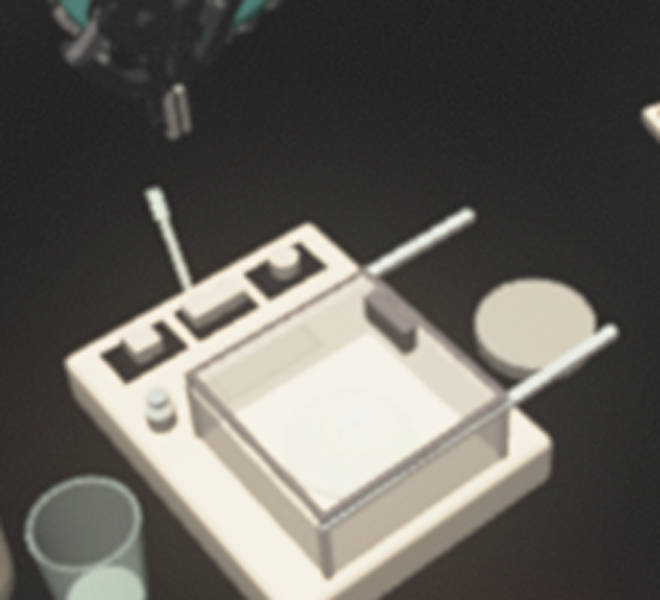

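The cover is flush with the box, all three keys are up (bar at (215,300)), the objects look undisturbed and the arm is clear.

```bash
python3 -c "
from h import *
print(bot.finish_job())"
```

```text
the job is handed in; nothing more can be done
None
```

I pushed the draught cover shut by its tab, then pressed the bar key (the middle one), let it spring back, withdrew, and handed the job in at about 12 s. The interface reports no verdict, so what follows are my own checks.

- **Cover:** I pushed until the force rose to about 10 N with no further motion. In the last picture the panel is flush with the draught box. The tab spotter was noisy: it put the tab 4 mm past the shut mark to 7 mm short of it along the slide, and 3.5–4 mm short in the last reading. I therefore relied on the stop force and the picture.
- **Bar key:** I pressed it about 7 mm down at about 5.5 N, and it looks fully up again in the last picture.
- **Everything else:** The round and square keys, weight, beaker, petri dish and spatula look unchanged in the last picture. The weighing dish shows only faintly through the cover. The bottle is mostly outside the crop, and I did not recheck the jar or calculator; the arm stayed well clear of all three.
- **Position readings:** The measured arm position wandered by several millimetres during moves, and I corrected for that before each contact.

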